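Right the tipped order bin and push it home

ROBOT

A 6-joint arm with a two-finger parallel gripper is mounted at the origin on the work surface. World frame = base frame: x ahead of the robot, y to its left, z up, the work surface at z = 0. Lengths are in mm, angles in rad, forces in N, time in s.
With the tool pointing down it reaches from about 350 to 875 mm from the base axis. Payload 4.2 kg.
Tool frame: the origin (TCP) lies on the mounting face of the last link; the fingertips stand 173 mm ahead of it and the grasp point (between the pads) lies 155 mm ahead of it; z points along the fingers, y is the line along which they close (so a half turn about z gives the same grasp; the last joint's range is limited). The gripper opens to 85 mm and grips with 20 to 120 N. Pads are 22 mm wide; open, the fingers measure 114 mm over their backs; the gripper's body (76 mm by 85 mm) begins 54 mm behind the grasp point. The pads swing forward as they close: fully open they stand 13 mm farther back than shut.
Start: joints at [1.43, 0.385, 0.008, 0, -1.194, -0.259], TCP at [243.238, 575.704, 404.712] pointing down, gripper open.
Joint ranges: [-3.14, 3.14], [-1.21, 2.06], [-1.07, 1.41], [-3.16, 2.05], [-2.99, -0.16], [-3.1, 3.1]. Speed limits (rad/s): [2.79, 2.79, 3.14, 3.14, 3.14, 3.14].

INTERFACE

Orientations are given as a unit quaternion [x, y, z, w].
In Python, from bench import arm gives the robot as it stands. The module is installed in compiled form; this text tells all that it offers.
- The arm moves only by the tool move_arm, never from a script. Its arguments are lists of equal length, an entry for each row: "fingers": the finger opening in mm, from 0 to 85.4; "travel": the shift along the tool's x, y, z in mm, a list of three; "dr": the turn, a rotation vector about the tool's x, y, z in rad, a list of three. A call has 1 to 10 rows; each row is the pose to reach, as a shift and turn from the pose commanded when the call began, along the tool's axes at that moment; what a row does not reach only later rows make up. A row lasts 1/10 s, in which the tool goes at most 50 mm and 8.59 degrees, less where a joint would pass 70% of its speed; a pose out of reach is approached as far as the arm can. A call with a gripper value outside its range is refused whole. The fingers move at their own pace and stop on an object; the grip force is fixed at half the most. Time passes only in rows, so rows that repeat a pose let the fingers close. It gives the time, the measured TCP pose, the force, the opening and the grip force at its end, in the units of the state.
- arm.read_state(): the state, without advancing time (a new reading comes with each control period).
- arm.get_image(name): name is "scene" or "side" or "wrist"; returns the picture (400x640x3 uint8, red, green, blue); there is no depth.
- arm.camera_model(name): a dict with "intrinsics" (3x3 intrinsics, pixels), "pose" (4x4, takes a point from camera to world coordinates). Camera axes: x right, y up, looking along -z (the intrinsics and any distortion apply to the point x, -y, -z); pixel columns grow to the right and rows downward; lengths in mm; the calibration is good to about 2 mm. A picture is of the moment at which its call begins: read the wrist's pose just before it. camera_model takes no time and is no camera call; for the wrist camera it gives the pose at the moment of the call.
- arm.job_done(): hands the job in; it is judged then, once.
The state is a dict: "clock": time; "joints": joint angles; "joint_vel": joint speeds; "joint_efforts": joint torques, N m; "position": TCP position; "ee_rot": TCP orientation; "contact_force": force on the tool from outside, world axes, zero at the start; "wrist_torque": the same for the moment, N m; "gripper_width": finger opening in mm; "grasp_force": force on a finger pad.
Only numpy, scipy, OpenCV 4.12 (cv2) and the standard library are available. Lean on these libraries where they do the work, as an engineer would, in place of code of your own. Each camera call takes 0.05 s, during which the arm holds its last target. There are 200 camera calls.

TASK

The grey order bin has been knocked onto its side. Using the fingertips only as a pusher, tip it back up onto its base by pushing on its upper rim, then push it away from the robot along the table until its far end sits flush and square against the wooden fence. Do not pick the bin up or carry it: it must stay on the table throughout. Leave the tin, tape roll, burnishing tool and tongs where they are.

Things in the scene. Friction and masses are not known exactly. Their poses are not given: they have to be found in the camera images.
- bin: Grey plastic open-topped bin, loose, empty, 0.25-0.5 kg. In mm: 150 long (x), 130 wide (y), 100 high (z), walls and floor 4, white card on each end. Origin: centre of underside; z out of the mouth. Starts lying on its +y side, mouth to the left (+y) within 0.4 rad, its -y wall on top at 130. Centre of mass 37 above its underside: rolled about its heel past some 30 deg it falls upright.
- bin_heel (a point): Middle of the bin's long bottom edge that rests on the table at the start (bin frame 0, 65, 0 mm): the edge it rolls about when stood up. It must never rise off the table.
- bin_rim (a point): Middle of the outer edge of the bin's upper rim as it lies, on the open mouth (bin frame 0, -65, 100 mm): the edge of the top wall, 4 mm thick. Pushing here, horizontally towards the bin's underside, rolls the bin upright.
- bin_end (a point): Centre of the bottom edge of the bin's far end (bin frame 75, 0, 0 mm): the end that must finish against the fence.
- fence: Fixed wooden fence across the far side of the work area: bar 500 mm long (its y), 30 mm thick, 45 mm high, two brass screws on top. Origin: on the table surface, at the middle of the foot of its near face (the face towards the robot); its x points away from the robot, square to that face.
- tin: Open steel tin of brass eyelets, 72 mm diameter, 42 mm high, loose. Origin: centre of its underside. Leave alone.
- tape: Cardboard-coloured tape roll lying flat, 100 mm diameter, 48 mm high, loose. Origin: centre of its underside. Leave alone.
- burnisher: Dark walnut burnishing tool lying down, 175 mm long (its x), 25 mm thick, loose, on the left between the work area and the fixed hand press (360 mm high, beyond y = 0.45 m, its lever and ball reaching towards the robot). Origin: under its middle. Leave alone.
- tongs: Chrome tongs lying flat, about 205 mm long (its x), 50 mm wide, 10 mm high, loose. Origin: under the middle. Leave alone.
Things that resemble listed ones, but are neither listed nor needed, are in the scene too. There is more than one size of the bin; the job needs the smallest.

How it is judged (in metres and radians):
On the way, in this order (a step that is already met when the one before it is completed fails the run):
1. the bin stands upright on its base (angle between bin's own z axis and vertical below 0.08 rad and height (world z) of bin below 0.008 m), for 0.2 s.
2. the upright bin is flush and square against the fence (all of step 1 and x of bin_end in the frame of fence between -0.01 and 0.01 m and y of bin_end in the frame of fence between -0.2 and 0.2 m and angle between the x axis of bin and the x axis of fence, either way round below 0.1 rad), for 0.2 s.
At the end, for the whole second after the job is handed in: The bin stands upright on the table (tilt under 0.08 rad), at rest, the middle of its far end within 10 mm of the fence's near face and within 200 mm of its middle, its length square to the fence within 0.10 rad (all of step 2 and linear speed of bin below 0.02 m/s and angular speed of bin below 0.1 rad/s); the robot touches nothing.
It fails at once if the bin is lifted: the edge it rolls about rises over 25 mm off the table (height (world z) of bin_heel above 0.025 m).
It fails at once if the tin, tape roll, burnishing tool or tongs is moved over 30 mm (distance of any of tin, tape, burnisher, tongs from where it was at the start of the episode above 0.03 m).
It also fails if it takes over 56 s, if anything falls off the work surface, if the arm or the gripper's body presses on something with over 40 N, if the wrist force passes 120 N, or if a joint passes its speed limit or range.

## Working session

There is one attempt and no reset: what is moved stays moved. The work goes in short steps, Python scripts to look and compute and a tool call to move; the robot and the scene stay as the last step left them, time stands still between calls to the robot, and variables do not carry over. Pictures are saved under pics/ and viewed, at most 10 in all, crops included, and the job is handed in when it is done.

Besides the shell and the picture viewer there is one more tool, called after "Emit:" as name(argument=value, ...) on one line, values as JSON. move_arm: Moves the arm, as the interface text tells. Its arguments: {"type":"object","properties":{"fingers":{"type":"array","items":{"type":"number"}},"travel":{"type":"array","items":{"type":"array","items":{"type":"number"}}},"dr":{"type":"array","items":{"type":"array","items":{"type":"number"}}}},"required":["fingers","travel","dr"]}

```bash
mkdir -p pics; python3 - <<'E'
from bench import arm
import cv2,numpy as np
s=arm.read_state();print(s)
for n in("scene","side"):
    cv2.imwrite(f"pics/{n}0.png",arm.get_image(n)[:,:,::-1]);m=arm.camera_model(n);print(n,{k:np.round(v,3).tolist() for k,v in m.items()})
E
```

```text
{'clock': 0.0, 'joints': array([ 1.42963976e+00,  3.85565817e-01,  6.60254110e-03, -5.01342948e-04,
       -1.19402187e+00, -2.58583324e-01]), 'joint_vel': array([ 8.79035638e-04,  1.63905902e-03,  8.39532488e-05,  3.61877314e-04,
        1.79361175e-03, -1.65465948e-03]), 'joint_efforts': array([ 1.18432778e-03, -3.92282474e+01,  1.88405067e+01,  4.18628007e+00,
       -4.67404825e-03,  6.70877327e-06]), 'position': array([243.13184575, 575.53912865, 403.60611757]), 'ee_rot': array([ 9.80073427e-01, -1.98632386e-01, -1.68366245e-04,  1.10619656e-03]), 'contact_force': array([ 0.26929481,  0.56446854, -0.03566338]), 'wrist_torque': array([0.02669458, 0.01181738, 0.0375705 ]), 'grasp_force': 0.0, 'gripper_width': 85.33366802225781}
scene {'intrinsics': [[362.147, 0.0, 318.371], [0.0, 362.147, 196.39], [0.0, 0.0, 1.0]], 'pose': [[-0.451, -0.726, 0.519, 1056.22], [0.892, -0.354, 0.279, 298.008], [-0.019, 0.589, 0.808, 949.832], [0.0, 0.0, 0.0, 1.0]]}
side {'intrinsics': [[362.681, 0.0, 319.854], [0.0, 362.681, 196.345], [0.0, 0.0, 1.0]], 'pose': [[0.685, 0.396, -0.611, -187.182], [-0.728, 0.369, -0.578, -640.554], [-0.003, 0.841, 0.541, 707.218], [0.0, 0.0, 0.0, 1.0]]}
```

View pics/scene0.png

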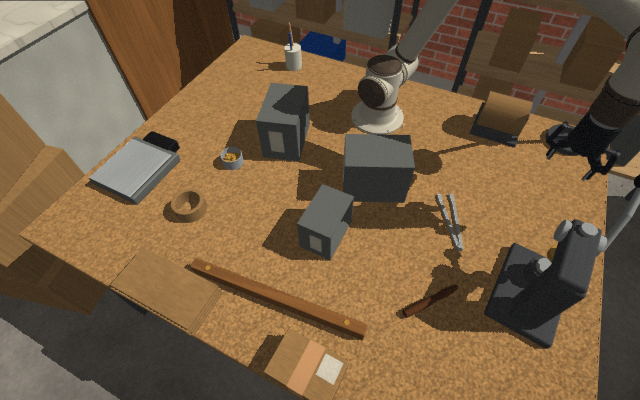

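View pics/side0.png

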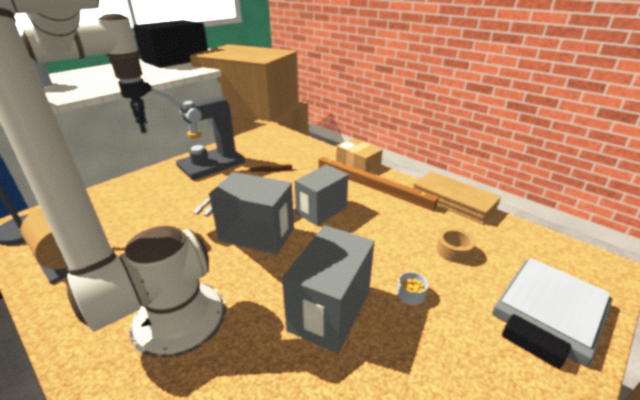

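Three grey boxes are visible in the scene picture: A (284,122), B (378,168) and C (326,222). C looks smallest and is nearest the fence, with its card facing the fence. The fence runs from (190,262) to (365,330), and the tongs (450,222) and burnisher (432,301) lie to its left. I'll confirm C in an enlarged crop.

```bash
python3 - <<'E'
import cv2,numpy as np
a=cv2.imread("pics/scene0.png")[175:345,180:380];b=cv2.imread("pics/side0.png")[150:240,290:450]
a=cv2.resize(a,None,fx=2.9,fy=2.9,interpolation=3)
cv2.imwrite("pics/c.png",cv2.resize(cv2.imread("pics/scene0.png")[175:345,180:380],None,fx=3.5,fy=3.5,interpolation=3))
cv2.imwrite("pics/d.png",cv2.resize(b,None,fx=5,fy=5,interpolation=3))
E
```

```text
(no output)
```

View pics/c.png

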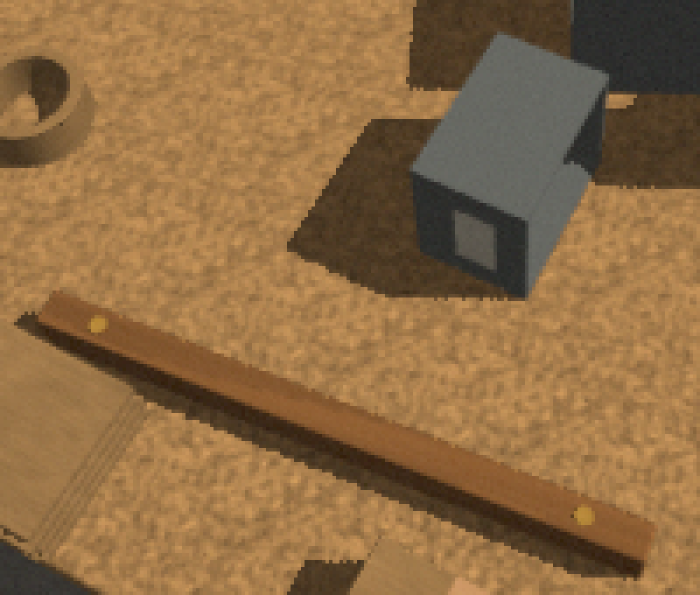

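View pics/d.png

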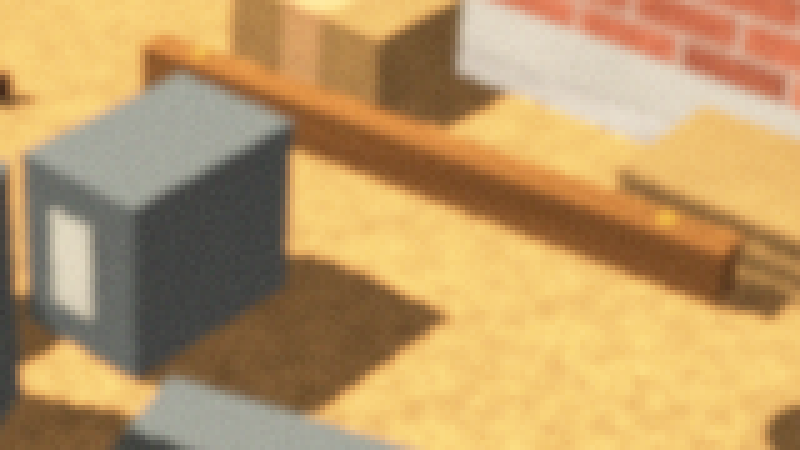

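Crops: C is an open bin on its side, with its mouth to the right in the scene view (+y) and its card facing the fence. Its top corners in crop c are (500,33), (608,75), (527,220) and (412,172). The fence's near top edge runs (55,290)–(655,522). Next I'll fit the poses and sizes.

```bash
cat > h.py <<'E'
import numpy as np
from bench import arm
def ray(n,px,z):
    m=arm.camera_model(n);K=np.array(m["intrinsics"]);T=np.array(m["pose"])
    px=np.atleast_2d(np.array(px,float));d=np.c_[(px-K[:2,2])/K[[0,1],[0,1]],np.ones(len(px))]*[1,-1,-1]
    d=d@T[:3,:3].T;o=T[:3,3];return o+d*((z-o[2])/d[:,2])[:,None]
E
python3 - <<'E'
from h import *
np.set_printoptions(precision=0,suppress=True)
c=lambda p:np.array(p)/3.5+[180,175]
d=lambda p:np.array(p)/5+[290,150]
def sh(t,n,px,z):
    w=ray(n,px,z);print(t,w[:,:2].tolist() if 0 else w[:,:2].round().tolist(),np.linalg.norm(np.diff(w,axis=0),axis=1))
sh("C top scene","scene",c([(500,33),(608,75),(527,220),(412,172)]),130)
sh("C top side","side",d([(183,72),(25,155),(133,210),(293,125)]),130)
sh("C foot scene","scene",c([(527,298),(425,250)]),0)
sh("C foot side","side",d([(137,375),(285,290)]),0)
sh("fence top near scene","scene",c([(55,290),(655,522)]),45)
sh("fence top far scene","scene",c([(38,318),(640,565)]),45)
sh("fence top near side","side",d([(145,47),(722,262)]),45)
sh("fence foot side","side",d([(300,155),(722,300)]),0)
sh("B top","scene",[(345,137),(411,135),(413,168),(344,168)],150)
sh("B foot","scene",[(408,200),(345,197)],0)
sh("A top","scene",[(268,86),(309,88),(307,122),(258,120)],180)
sh("A foot","scene",[(299,159),(260,153)],0)
sh("tongs","scene",[(438,196),(454,195),(461,248)],5)
sh("burn","scene",[(406,315),(457,288)],12)
sh("tin/tape top","scene",[(232,153),(187,202)],45)
E
```

```text
C top scene [[486.0, 7.0], [486.0, 104.0], [634.0, 103.0], [635.0, 6.0]] [ 96. 148.  96.]
C top side [[628.0, 97.0], [477.0, 95.0], [476.0, -0.0], [622.0, -5.0]] [151.  95. 146.]
C foot scene [[633.0, 104.0], [631.0, 7.0]] [96.]
C foot side [[483.0, 4.0], [622.0, -4.0]] [139.]
fence top near scene [[812.0, -225.0], [769.0, 268.0]] [495.]
fence top far scene [[837.0, -222.0], [800.0, 270.0]] [493.]
fence top near side [[759.0, 257.0], [791.0, -234.0]] [492.]
fence foot side [[771.0, 105.0], [815.0, -229.0]] [337.]
B top [[303.0, -7.0], [206.0, 173.0], [332.0, 221.0], [419.0, 42.0]] [205. 135. 199.]
B foot [[333.0, 234.0], [410.0, 48.0]] [202.]
A top [[222.0, -331.0], [172.0, -200.0], [322.0, -128.0], [381.0, -271.0]] [140. 167. 154.]
A foot [[331.0, -165.0], [366.0, -304.0]] [144.]
tongs [[279.0, 316.0], [253.0, 360.0], [433.0, 427.0]] [ 52. 192.]
burn [[692.0, 347.0], [562.0, 446.0]] [163.]
tin/tape top [[441.0, -362.0], [672.0, -369.0]] [231.]
```

Measured results:
- **C is the bin:** its top face is 100 × 149 mm at height 130, and A and B are much larger.
- **Bin C:** x 482–631, heel at y≈3, rim at y≈104, yaw≈0.
- **Fence:** near face at x≈783 at y≈18, yaw≈+0.075.

I'll move clear of the press first.

Emit:
move_arm(fingers=[50, 50, 50, 50, 50, 50, 50, 50, 50, 50], travel=[[20, 46, 0], [39, 92, 0], [58, 138, 0], [77, 184, 0], [97, 230, 0], [147, 230, 0], [197, 234, 0], [247, 238, 0], [297, 242, 0], [347, 248, 0]], dr=[[0, 0, 0.1], [0, 0, 0.2], [0, 0, 0.32], [0, 0, 0.44], [0, 0, 0.56], [0, 0, 0.68], [0, 0, 0.8], [0, 0, 0.92], [0, 0, 1.04], [0, 0, 1.17]])

```text
clock: 1.1
position: [467.1, 211.3, 404.6]
ee_rot: [-0.706, 0.709, 0.0, -0.0]
contact_force: [0.9, 1.6, 0.8]
gripper_width: 50.0
grasp_force: 0.0
```

```bash
python3 - <<'E'
from bench import arm
s=arm.read_state();print(s['clock'],s['position'],s['ee_rot'],s['gripper_width'],s['joints'].round(2))
E
```

```text
1.1 [467.09891121 211.31013096 404.55527396] [-7.05647306e-01  7.08563242e-01  1.05152972e-04 -9.37998087e-06] 49.98398503455946 [ 0.74  0.19 -0.26 -0.   -1.11 -0.75]
```

Emit:
move_arm(fingers=[50, 50, 50, 50, 50, 50], travel=[[25, -40, 0], [45, -75, 20], [51, -90, 60], [51, -90, 100], [51, -90, 120], [51, -90, 120]], dr=[[0, 0, 0], [0, 0, 0], [0, 0, 0], [0, 0, 0], [0, 0, 0], [0, 0, 0]])

```text
clock: 1.7
position: [554.7, 160.8, 280.6]
ee_rot: [-0.707, 0.707, 0.001, -0.004]
contact_force: [-0.7, -0.9, 0.4]
gripper_width: 49.6
grasp_force: 0.0
```

```bash
python3 - <<'E'
from bench import arm
import cv2
i=arm.get_image("side")[:,:,::-1];w=arm.get_image("scene")[:,:,::-1]
cv2.imwrite("pics/e.png",cv2.vconcat([cv2.resize(i[110:260,200:460],(780,290)),cv2.resize(w[130:280,220:480],(780,290))]))
E
```

```text
(no output)
```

View pics/e.png

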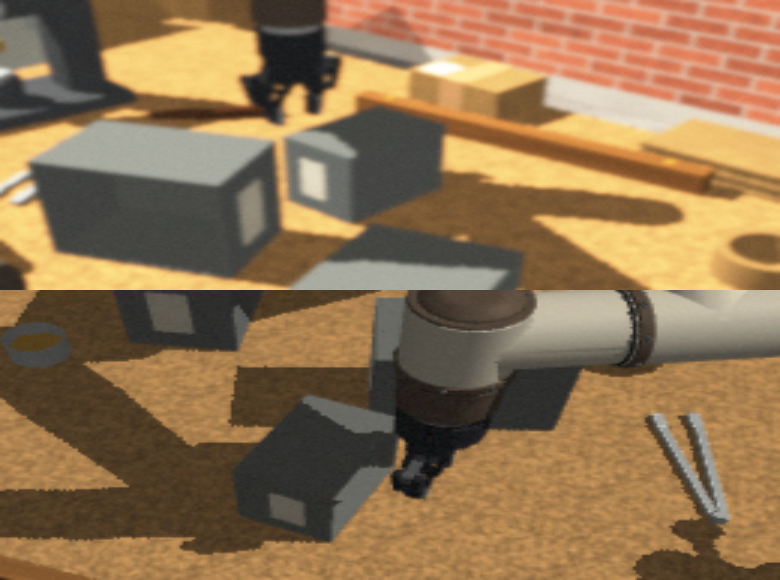

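The picture shows the tips beside the rim on the mouth side, with the bin untouched. I'll push towards -y.

Emit:
move_arm(fingers=[50, 50, 50, 50, 50, 50, 50, 50, 50, 50], travel=[[15, 0, 0], [28, 0, 0], [36, 0, 0], [42, 0, 0], [48, 0, 0], [54, 0, 0], [60, 0, 0], [66, 0, -1], [72, 0, -2], [78, 0, -3]], dr=[[0, 0, 0], [0, 0, 0], [0, 0, 0], [0, 0, 0], [0, 0, 0], [0, 0, 0], [0, 0, 0], [0, 0, 0], [0, 0, 0], [0, 0, 0]])

```text
clock: 2.8
position: [555.6, 83.2, 287.7]
ee_rot: [0.708, -0.707, -0.0, 0.0]
contact_force: [0.2, 0.7, 1.1]
gripper_width: 49.9
grasp_force: 0.3
```

```bash
python3 - <<'E'
from bench import arm
import cv2
i=arm.get_image("side")[:,:,::-1];w=arm.get_image("scene")[:,:,::-1]
cv2.imwrite("pics/f.png",cv2.vconcat([cv2.resize(i[110:260,200:460],(780,290)),cv2.resize(w[130:280,220:480],(780,290))]))
E
```

```text
(no output)
```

View pics/f.png

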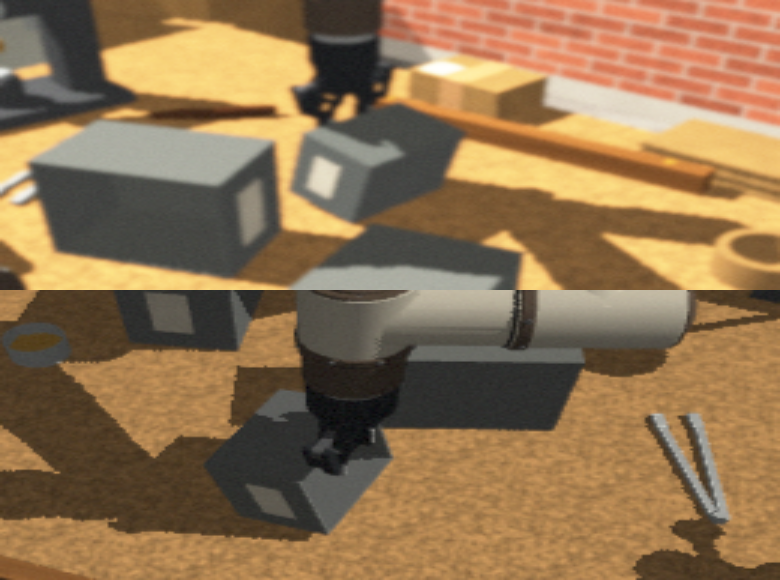

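The bin is rolling about its heel without sliding (end card tilted, heel still in place). I'll keep going.

Emit:
move_arm(fingers=[50, 50, 50, 50, 50, 50, 50, 50, 50, 50], travel=[[6, 0, -1], [12, 0, -2], [18, 0, -3], [24, 0, -4], [30, 0, -5], [36, 0, -6], [42, 0, -7], [47, 0, -8], [51, 0, -9], [54, 0, -10]], dr=[[0, 0, 0], [0, 0, 0], [0, 0, 0], [0, 0, 0], [0, 0, 0], [0, 0, 0], [0, 0, 0], [0, 0, 0], [0, 0, 0], [0, 0, 0]])

```text
clock: 3.9
position: [555.7, 29.3, 297.8]
ee_rot: [0.707, -0.707, -0.0, 0.0]
contact_force: [-0.1, -1.1, 0.2]
gripper_width: 50.0
grasp_force: 0.0
```

Emit:
move_arm(fingers=[50, 50, 50, 50, 50, 50], travel=[[4, 0, -1], [8, 0, -2], [8, 0, -2], [8, 0, -2], [8, 0, -2], [8, 0, -2]], dr=[[0, 0, 0], [0, 0, 0], [0, 0, 0], [0, 0, 0], [0, 0, 0], [0, 0, 0]])

```text
clock: 4.5
position: [555.7, 21.9, 299.7]
ee_rot: [0.708, -0.707, -0.0, 0.0]
contact_force: [0.1, -0.0, -0.4]
gripper_width: 50.4
grasp_force: 0.0
```

```bash
python3 - <<'E'
from bench import arm
import cv2
i=arm.get_image("side")[:,:,::-1];w=arm.get_image("scene")[:,:,::-1]
cv2.imwrite("pics/g.png",cv2.vconcat([cv2.resize(i[110:260,240:500],(780,290)),cv2.resize(w[130:280,200:460],(780,290))]))
E
```

```text
(no output)
```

View pics/g.png

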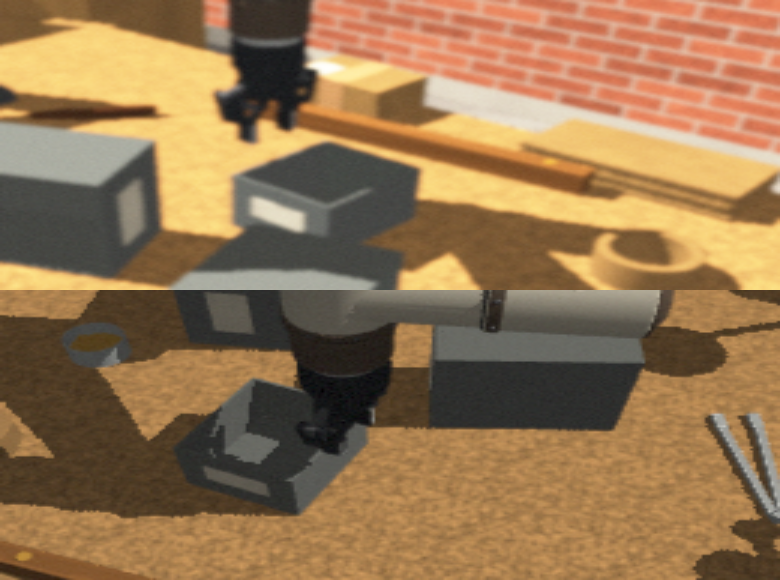

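The bin now stands upright: its mouth faces up and the rim corners are visible. I'll measure the pose.

```bash
python3 - <<'E'
from h import *
k=150/290
s=np.array([(233,178),(328,143),(418,170),(322,207)])*[1/3,k]+[240,110]
c=(np.array([(253,379),(178,450),(296,481),(368,430)])-[0,290])*[1/3,k]+[200,130]
for n,p in(("side",s),("scene",c)):
    w=ray(n,p,100)[:,:2];print(n,w.round().tolist(),w.mean(0).round(),np.linalg.norm(np.diff(w,axis=0),axis=1).round())
    for i in((0,1),(3,2),(1,2),(0,3)):d=w[i[1]]-w[i[0]];print(round(float(np.arctan2(d[1],d[0])),3))
E
```

```text
side [[471.0, -9.0], [619.0, -11.0], [617.0, -132.0], [473.0, -124.0]] [545. -69.] [148. 121. 144.]
-0.014
-0.056
-1.588
-1.556
scene [[487.0, -123.0], [634.0, -120.0], [631.0, 5.0], [524.0, 25.0]] [569. -53.] [147. 125. 109.]
0.023
-0.181
1.593
1.328
```

Upright, centre ≈ (556, -62), yaw ≈ 0. Next I'll raise the gripper, turn it to face the fence and come down behind the near end.

Emit:
move_arm(fingers=[50, 50, 50, 60, 60, 60, 60, 60, 60, 60], travel=[[0, 0, -35], [0, 0, -65], [10, 15, -65], [25, 35, -65], [40, 55, -65], [55, 75, -65], [70, 95, -65], [86, 111, -65], [86, 111, -65], [86, 111, -65]], dr=[[0, 0, -0.14], [0, 0, -0.28], [0, 0, -0.42], [0, 0, -0.56], [0, 0, -0.7], [0, 0, -0.84], [0, 0, -0.98], [0, 0, -1.12], [0, 0, -1.26], [0, 0, -1.4]])

```text
clock: 5.6
position: [444.2, -64.8, 365.0]
ee_rot: [0.997, -0.082, 0.0, -0.0]
contact_force: [-0.2, -0.6, -1.1]
gripper_width: 59.9
grasp_force: 0.0
```

Emit:
move_arm(fingers=[60, 60, 60, 60, 60, 60, 60], travel=[[0, 0, 0], [0, 0, 20], [0, 0, 60], [0, 0, 100], [0, 0, 140], [0, 0, 153], [0, 0, 153]], dr=[[0, 0, -0.13], [0, 0, -0.247], [0, 0, -0.247], [0, 0, -0.247], [0, 0, -0.247], [0, 0, -0.247], [0, 0, -0.247]])

```text
clock: 6.3
position: [444.2, -64.4, 209.7]
ee_rot: [0.999, 0.039, -0.003, 0.0]
contact_force: [-0.2, 0.6, -0.2]
gripper_width: 59.9
grasp_force: 0.0
```

```bash
python3 - <<'E'
from bench import arm
import cv2,numpy as np
s=arm.read_state();q=s['ee_rot'];print(s['position'],2*np.arctan2(q[1],q[0]),s['contact_force'],s['joints'].round(2))
i=arm.get_image("side")[:,:,::-1];w=arm.get_image("scene")[:,:,::-1]
cv2.imwrite("pics/k.png",cv2.vconcat([cv2.resize(i[110:260,240:500],(780,290)),cv2.resize(w[130:280,200:460],(780,290))]))
E
```

```text
[444.20022317 -64.4445766  209.71994446] 0.07721797466763698 [-0.23053464  0.61013177 -0.24077686] [ 0.22  0.35 -0.66 -0.   -0.57  1.43]
```

View pics/k.png

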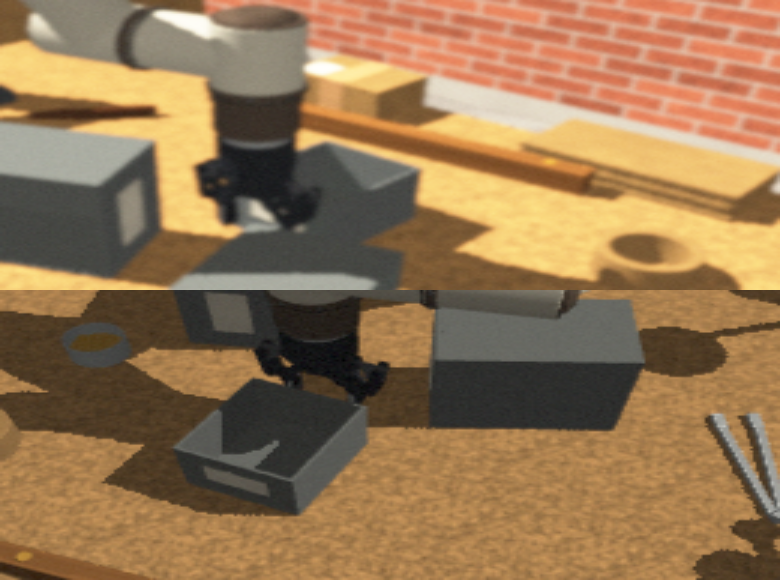

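The fingers sit squarely behind the bin's near end and clear of the other bins. Pushing now.

Emit:
move_arm(fingers=[60, 60, 60, 60, 60, 60, 60, 60, 60, 60], travel=[[10, 0, 0], [18, 0, 0], [24, 0, 0], [30, 0, 0], [38, 0, 0], [48, 0, 0], [58, 0, 0], [68, 0, 0], [76, 0, 0], [82, 0, 0]], dr=[[0, 0, 0], [0, 0, 0], [0, 0, 0], [0, 0, 0], [0, 0, 0], [0, 0, 0], [0, 0, 0], [0, 0, 0], [0, 0, 0], [0, 0, 0]])

```text
clock: 7.4
position: [527.4, -58.0, 211.6]
ee_rot: [0.999, 0.039, -0.0, 0.0]
contact_force: [-3.6, 0.2, 1.4]
gripper_width: 60.2
grasp_force: 0.0
```

Emit:
move_arm(fingers=[60, 60, 60, 60, 60, 60, 60, 60, 60, 60], travel=[[8, 0, 0], [18, 0, 0], [28, 0, 0], [38, 0, 0], [48, 0, 0], [58, 0, 0], [66, 0, 0], [72, 0, 0], [76, 0, 0], [80, 0, 0]], dr=[[0, 0, 0], [0, 0, 0], [0, 0, 0], [0, 0, 0], [0, 0, 0], [0, 0, 0], [0, 0, 0], [0, 0, 0], [0, 0, 0], [0, 0, 0]])

```text
clock: 8.4
position: [606.5, -51.9, 211.7]
ee_rot: [0.999, 0.039, -0.0, 0.0]
contact_force: [-3.9, -1.0, 0.1]
gripper_width: 59.8
grasp_force: 0.0
```

```bash
python3 - <<'E'
from bench import arm
import cv2,numpy as np
i=arm.get_image("side")[:,:,::-1];w=arm.get_image("scene")[:,:,::-1]
cv2.imwrite("pics/m.png",cv2.vconcat([cv2.resize(i[110:260,240:500],(780,290)),cv2.resize(w[180:330,160:420],(780,290))]))
E
```

```text
(no output)
```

View pics/m.png

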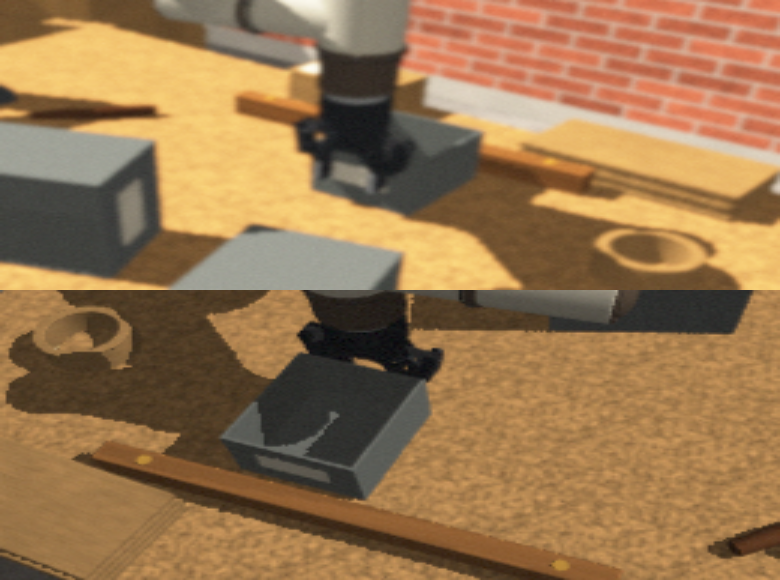

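The bin is upright, sliding square and close to the fence. From here I'll creep forward and watch the force.

Emit:
move_arm(fingers=[60, 60, 60, 60, 60], travel=[[2, 0, 0], [4, 0, 0], [6, 0, 0], [8, 0, 0], [10, 0, 0]], dr=[[0, 0, 0], [0, 0, 0], [0, 0, 0], [0, 0, 0], [0, 0, 0]])

```text
clock: 9.0
position: [616.4, -51.2, 211.9]
ee_rot: [0.999, 0.039, -0.0, 0.0]
contact_force: [-3.4, -0.5, 1.6]
gripper_width: 59.8
grasp_force: 0.0
```

Emit:
move_arm(fingers=[60, 60, 60, 60], travel=[[1.5, 0, 0], [3, 0, 0], [4.5, 0, 0], [6, 0, 0]], dr=[[0, 0, 0], [0, 0, 0], [0, 0, 0], [0, 0, 0]])

```text
clock: 9.4
position: [622.4, -50.6, 211.7]
ee_rot: [0.999, 0.039, -0.0, 0.0]
contact_force: [-4.3, 0.2, 2.7]
gripper_width: 60.0
grasp_force: 0.0
```

Emit:
move_arm(fingers=[60, 60, 60, 60], travel=[[1, 0, 0], [2, 0, 0], [3, 0, 0], [4, 0, 0]], dr=[[0, 0, 0], [0, 0, 0], [0, 0, 0], [0, 0, 0]])

```text
clock: 9.8
position: [626.4, -50.3, 211.7]
ee_rot: [0.999, 0.039, 0.0, -0.0]
contact_force: [-3.7, -1.0, 1.2]
gripper_width: 60.1
grasp_force: 0.0
```

Emit:
move_arm(fingers=[60, 60, 60, 60], travel=[[1, 0, 0], [2, 0, 0], [3, 0, 0], [3, 0, 0]], dr=[[0, 0, 0], [0, 0, 0], [0, 0, 0], [0, 0, 0]])

```text
clock: 10.2
position: [627.4, -50.5, 211.0]
ee_rot: [0.999, 0.039, -0.004, 0.0]
contact_force: [-10.3, -1.5, 4.0]
gripper_width: 59.9
grasp_force: 0.0
```

Emit:
move_arm(fingers=[60, 60, 60], travel=[[1, 0, 0], [1, 0, 0], [1, 0, 0]], dr=[[0, 0, 0], [0, 0, 0], [0, 0, 0]])

```text
clock: 10.5
position: [627.7, -50.5, 210.8]
ee_rot: [0.999, 0.039, -0.005, 0.0]
contact_force: [-12.0, -0.8, 4.7]
gripper_width: 59.8
grasp_force: 0.0
```

The force jumped from 4 N to 12 N with the arm stopped, so the bin is seated on the fence. I'll back off, rise, and check.

Emit:
move_arm(fingers=[60, 60, 60, 60, 60, 60, 60, 60, 60, 60], travel=[[-2, 0, 0], [-6, 0, 0], [-16, 0, 0], [-36, 0, 0], [-60, 0, 0], [-80, 0, -20], [-90, 0, -60], [-100, 0, -100], [-120, 0, -130], [-130, 0, -150]], dr=[[0, 0, 0], [0, 0, 0], [0, 0, 0], [0, 0, 0], [0, 0, 0], [0, 0, 0], [0, 0, 0], [0, 0, 0], [0, 0, 0], [0, 0, 0]])

```text
clock: 11.5
position: [499.8, -60.0, 364.8]
ee_rot: [0.999, 0.039, 0.003, -0.0]
contact_force: [0.3, 0.2, -0.1]
gripper_width: 60.0
grasp_force: 0.0
```

```bash
python3 - <<'E'
from bench import arm
import cv2,numpy as np
i=arm.get_image("side")[:,:,::-1];w=arm.get_image("scene")[:,:,::-1]
cv2.imwrite("pics/n.png",cv2.vconcat([cv2.resize(i[130:230,310:450],(800,300)),cv2.resize(w[205:345,185:385],(800,300))]))
E
```

```text
(no output)
```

View pics/n.png

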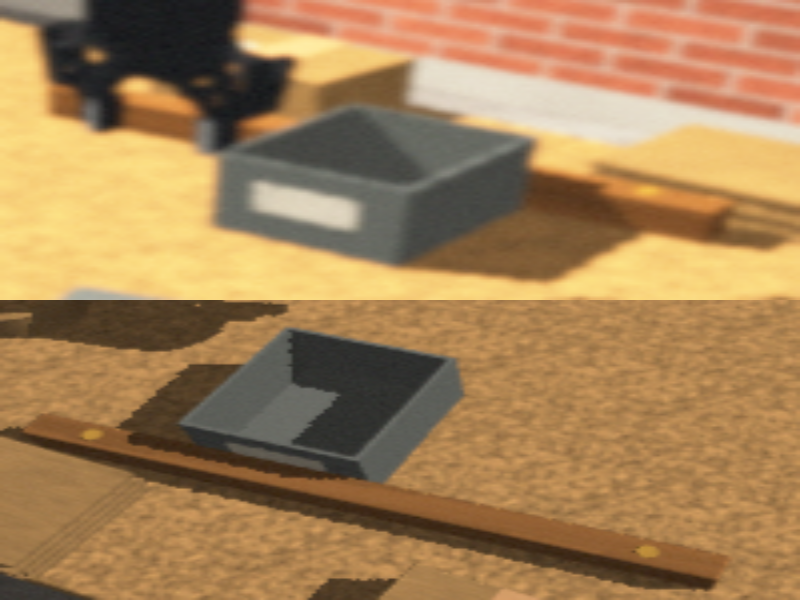

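The bin stands upright at the fence, with its far rim edge at (180,425)–(358,460) in the lower crop and the fence's near top edge at (38,415)–(725,558). I'll check squareness and the gap numerically.

```bash
python3 - <<'E'
from h import *
c=lambda p:(np.array(p)-[0,300])*[.25,140/300]+[185,205]
s=lambda p:np.array(p)*[.175,1/3]+[310,130]
def sh(t,n,p,z):
    w=ray(n,p,z)[:,:2];d=w[1]-w[0]
    if d[1]<0:d=-d
    print(t,w.round().tolist(),"yaw of normal",round(float(np.arctan2(-d[0],d[1])),3))
sh("rim far scene","scene",c([(180,425),(358,460)]),100)
sh("rim near scene","scene",c([(288,329),(457,359)]),100)
sh("fence near scene","scene",c([(38,415),(725,558)]),45)
sh("fence far scene","scene",c([(22,432),(715,587)]),45)
sh("rim far side","side",s([(355,106),(535,142)]),100)
sh("rim near side","side",s([(218,153),(408,188)]),100)
sh("foot near side","side",s([(217,226),(400,264)]),0)
sh("fence near side","side",s([(535,172),(722,212)]),45)
E
```

```text
rim far scene [[800.0, -104.0], [788.0, 22.0]] yaw of normal 0.1
rim near scene [[654.0, -115.0], [641.0, 12.0]] yaw of normal 0.097
fence near scene [[816.0, -227.0], [772.0, 267.0]] yaw of normal 0.087
fence far scene [[840.0, -222.0], [805.0, 274.0]] yaw of normal 0.07
rim far side [[775.0, 12.0], [778.0, -117.0]] yaw of normal 0.018
rim near side [[632.0, 4.0], [647.0, -119.0]] yaw of normal 0.122
foot near side [[637.0, 4.0], [651.0, -121.0]] yaw of normal 0.116
fence near side [[804.0, -108.0], [805.0, -233.0]] yaw of normal 0.006
```

The bin's yaw is ≈0.10 rad against ≈0.08 for the fence, and the ≈5 mm gap is within measuring error. The 12 N contact also supports it being flush, so I'm handing in.

```bash
python3 -c "
from bench import arm
print(arm.job_done())"
```

```text
the job is handed in; nothing more can be done
None
```

The smallest bin was tipped upright and pushed against the fence, measuring about 5 mm and 0.02 rad off flush and square (within camera error); the job is handed in at about 11.6 s, but no verdict came back.

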